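# Load three reagent bottles into an analyser's carousel

### The arm

A 7-joint arm with a two-finger parallel gripper is mounted at the origin on a cart in front of the work surface, level with it; the furniture and walls round the work are solid. World frame = base frame: x ahead of the robot, y to its left, z up, the work surface at z = 0. Lengths are in m, angles in rad, forces in N, time in s.
With the tool pointing down it reaches from about 0.4 to 0.9 m from the base axis. Payload 5.6 kg.
Tool frame: the origin (TCP) lies between the finger pads; the fingertips stand 8 mm ahead of it and the grasp point (between the pads) lies 11 mm behind it; z points along the fingers, y is the line along which they close (so a half turn about z gives the same grasp; the last joint's range is limited). The gripper opens to 92 mm and grips with 3 to 60 N. Pads are 20 mm wide; open, the fingers measure 128 mm over their backs; the gripper's body (75 mm by 189 mm) begins 69 mm behind the grasp point.
Start: joints at [-1.145, 0.468, -0.012, 1.603, 0.006, 1.071, -0.056], TCP at [0.294, 0.58, 0.223] pointing down, gripper open.
Joint ranges: [-2.53, 2.53], [-0.31, 2.02], [-1.57, 1.55], [0.28, 2.44], [-1.29, 4.43], [0.15, 1.84], [-2.92, 2.92]. Speed limits (rad/s): [2.57, 2.57, 3.14, 3.14, 3.14, 3.14, 3.14].

### API

Orientations are given as [roll, pitch, yaw] about the fixed x, y, z axes, in that order (R = Rz(yaw) Ry(pitch) Rx(roll)).
In Python, from workcell import arm, job, sensors, snapshot gives the robot as it stands (arm), with the cameras as plain functions, the job (job) and the readings (sensors).
- The arm moves only by the tool jog_arm, called as name(argument=value, ...) on one line, values as JSON. Schema: {"type":"object","properties":{"segments":{"type":"array","items":{"type":"number"},"minItems":7,"maxItems":140},"clamp_n":{"type":"number"},"only":{"type":"string"},"quiet":{"type":"boolean"},"lines":{"type":"string"}},"required":["segments"],"additionalProperties":false}. segments is one flat list of numbers that holds 1 to 20 rows one after another, with no inner brackets; each row has 7 numbers: the opening from 0.0 (shut) to 1.0 (fully open), then dx, dy, dz in shares of the most that a row can go, 1 being 62.5 mm, then a rotation vector rx, ry, rz in fractions of the full range, 1 being 2 rad; each row shifts and turns the commanded pose from where the row before left it, along the tool's axes as they then stand; what a row does not reach is not made up. A row lasts 1/8 s, in which the tool goes at most 0.0625 m and 0.188 rad, less where a joint would pass 70% of its speed; a pose out of reach is approached as far as the arm can. The fingers move at their own pace and stop on an object; clamp_n is the grip in N (left out, the last holds). Time passes only in rows, so rows that do not move let the fingers close. The tool returns the time, the measured TCP pose, the force, the opening and the grip force at its end. only (a regular expression) keeps the lines of the reply that match it, lines (a string "A,B") keeps lines A to B, and quiet returns only ok. Shift and turn numbers lie between -1 and 1, and a call with a number outside is refused. Input that does not fit is refused with a message, and nothing moves.
- sensors.get_state(): the state, without advancing time (a new reading comes with each control period).
- snapshot(name): name is "scene" or "top" or "wrist"; returns a dict with "pixels" (420x560x3 uint8, red, green, blue), "intrinsics" (3x3 intrinsics, pixels), "cam_to_world" (4x4, takes a point from camera to world coordinates); the wrist camera has in their place "T_tool_cam" (4x4, takes a point from camera to tool coordinates, whose origin is the TCP and whose axes are the flange's). Camera axes: x right, y down, z forward; pixel columns grow to the right and rows downward; lengths in m; the calibration is good to about 2 mm. A picture is of the moment at which its call begins: read the wrist's pose just before it. There is no depth.
- job.sign_off(): hands the job in; it is judged then, once.
The state is a dict: "time_s": time; "q": joint angles; "joint_vel": joint speeds; "tau": joint torques, N m; "eef_pos": TCP position; "eef_rot": TCP orientation; "contact_force": force on the tool from outside, world axes, zero at the start; "wrist_torque": the same for the moment, N m; "finger_gap": opening from 0.0 (shut) to 1.0 (fully open); "finger_force": force on a finger pad.
Only numpy, scipy, OpenCV 4.12 (cv2) and the standard library are available. Lean on these libraries where they do the work, as an engineer would, in place of code of your own. Each camera call takes 0.05 s, during which the arm holds its last target. There are 200 camera calls.

### The job

Load the analyser's reagent carousel: drop the three bottles waiting on the table left and right of it (the tall one with the black cap, the middle-sized one with the red cap and the small one with the white cap), one by one and upright, into the empty cups that fit their sizes, until each stands on the floor of its cup. Cups can be reached only at the loading bay in the front of the clear cover; the knob on top turns the carousel to bring the empty ones there. Do not tip a bottle over, and leave the big blue-capped bottle, the wash bottle, the tape, the timer and the pen beaker where they stand; the stock at the back wall is not meant.

Things in the scene. Friction and masses are not known exactly. Their poses are not given: they have to be found in the camera images.
- analyser: White bench analyser, a box 292 x 292 mm, 146 mm high, fixed. Origin: on the carousel's upright axis at table height; +x to its back, so its open front faces -x. A flat clear cover (top at 146 mm) closes it but for the loading bay. Inside turns a six-cup carousel: large, medium, small, large, medium, small, 60 degrees apart; one of each holds a bottle that stays, three neighbours are empty.
- carousel (a joint): Turn of the carousel in rad, counter-clockwise from above; range -6.5 to 6.5, starts between -0.5 and 2.6. At 0 a filled large cup is mid-bay and the empty medium, small, large cups lie 1.05, 2.09, 3.14 rad counter-clockwise from it: turning to -1.05, -2.09, -3.14 (or 2 pi more) brings each to the bay. Friction 0.05 N m; it stays where left, and turns freely with bottles standing in its cups.
- knob_grip (a point): Middle of the grip of the carousel's knob: round, upright, knurled, 40 mm diameter, on the carousel's axis, standing above the cover from 150 to 190 mm over the table; this point is at 172 mm. Gripped from above across any diameter and turned, it turns the carousel one to one.
- bay (a point): Fixed point at the cover's top, over a cup standing mid-bay, 85 mm in front of the carousel's axis. In the analyser's frame the bay is a gap in cover and front wall, 188 mm wide (y -94 to 94 mm), open from x = -34 mm to the front (-146 mm); beside it the front wall is 139 mm high. A cup up to 0.55 rad either side of mid-bay can be loaded: two neighbours fit at once.
- pocket_large (a point): Centre of the inner floor of the empty large cup: round bore 64 mm diameter, 35 mm deep (the rim is 35 mm above this point), wall 3 mm, the top 8 mm flaring 4 mm wider all round. It takes the amber bottle with 3 mm play all round. The floor is 29 mm above the table, 85 mm from the carousel's axis; the point turns with the carousel.
- pocket_medium (a point): Centre of the inner floor of the empty medium cup: round bore 54 mm diameter, 35 mm deep (the rim is 35 mm above this point), wall 3 mm, the top 8 mm flaring 4 mm wider all round. It takes the white bottle with 3 mm play all round. The floor is 29 mm above the table, 85 mm from the carousel's axis; the point turns with the carousel.
- pocket_small (a point): Centre of the inner floor of the empty small cup: round bore 42 mm diameter, 35 mm deep (the rim is 35 mm above this point), wall 3 mm, the top 8 mm flaring 4 mm wider all round. It takes the small bottle with 3 mm play all round. The floor is 49 mm above the table, 85 mm from the carousel's axis; the point turns with the carousel.
- bottle_amber: Translucent grey bottle with a brown label and a black screw cap, 58 mm diameter, 106 mm high, about 0.22 kg. Origin: centre of its underside, z up. The round cap, 33 mm diameter, spans 90 to 106 mm above the origin: pinch it there from above. Below it the shoulder widens to the body.
- bottle_white: White bottle with a red screw cap, 48 mm diameter, 86 mm high, about 0.12 kg. Origin: centre of its underside, z up. The round cap, 31 mm diameter, spans 70 to 86 mm above the origin.
- bottle_small: Small white bottle with a white screw cap, 36 mm diameter, 63 mm high, about 0.05 kg. Origin: centre of its underside, z up. The round cap, 27 mm diameter, spans 47 to 63 mm above the origin.
- bottle_blue: Bystander: bottle with a blue cap, 66 mm diameter, 126 mm high, too big for any cup. Origin: centre of its underside. Stands among the bottles to load; leave it.
- wash_bottle: Bystander: upright white squeeze bottle with a red spout, 196 mm high; body 66 mm wide. Origin on its underside; body centre 15 mm from it along +x, spout out to 48 mm along -x. Leave it.
- tape_roll: Bystander: roll of white tape lying flat, 64 mm diameter, 19 mm high. Origin: centre of its underside. Leave it.
- timer: Bystander: bench timer, 66 x 62 mm, 19 mm high. Origin: centre of its underside. Leave it.
- pen_beaker: Bystander: clear beaker of pens, 74 mm diameter, 170 mm high over the pens. Origin: centre of its underside. Leave it.

How it is judged:
By the outcome, as a careful person would: the job done as asked, in the order asked, and still so for the second after the job is handed in, with the robot touching nothing.
It also fails if it takes over 72 s, if anything falls off the work surface, if the arm or the gripper's body presses on something with over 40 N, if the wrist force passes 120 N, or if a joint passes its speed limit or range.

## Working session

There is one attempt and no reset: what is moved stays moved. The work goes in short steps, Python scripts to look and compute and a tool call to move; the robot and the scene stay as the last step left them, time stands still between calls to the robot, and variables do not carry over. Pictures are saved under pics/ and viewed, at most 12 in all, crops included, and the job is handed in when it is done.

```bash
ls; mkdir -p pics; python3 - <<'E'
from workcell import arm, job, sensors, snapshot
import cv2,numpy as np
s=sensors.get_state();print({k:np.round(v,3).tolist() for k,v in s.items()})
for n in("scene","top"):
    d=snapshot(n);cv2.imwrite(f"pics/{n}0.png",cv2.cvtColor(d["pixels"],cv2.COLOR_RGB2BGR))
    print(n,d["intrinsics"].tolist(),np.round(d["cam_to_world"],3).tolist())
print(np.round(snapshot("wrist")["T_tool_cam"],3).tolist())
E
```

```text
pics
workcell.py
{'time_s': 0.0, 'q': [-1.145, 0.468, -0.012, 1.604, 0.006, 1.071, -0.056], 'joint_vel': [0.001, -0.001, 0.002, -0.0, 0.0, 0.0, -0.002], 'tau': [-0.0, -52.056, -0.012, -24.374, -0.057, 0.017, 0.0], 'eef_pos': [0.293, 0.579, 0.222], 'eef_rot': [-3.14, 0.0, 2.673], 'contact_force': [0.433, -0.235, 0.574], 'wrist_torque': [0.004, 0.01, -0.001], 'finger_force': 0.0, 'finger_gap': 1.002}
scene [[493.76658398881324, 0.0, 270.82935537322885], [0.0, 493.76658398881324, 213.68334500934728], [0.0, 0.0, 1.0]] [[-0.995, -0.092, 0.047, 0.493], [-0.104, 0.864, -0.492, 0.704], [0.005, -0.495, -0.869, 1.327], [0.0, 0.0, 0.0, 1.0]]
top [[444.5793503385472, 0.0, 271.67005401438036], [0.0, 444.5793503385472, 207.94711365077254], [0.0, 0.0, 1.0]] [[0.297, -0.926, 0.232, 0.21], [-0.955, -0.29, 0.066, -0.094], [0.007, -0.241, -0.97, 1.63], [0.0, 0.0, 0.0, 1.0]]
[[0.0, -0.963, -0.27, 0.076], [1.0, 0.0, 0.001, -0.001], [-0.001, -0.27, 0.963, -0.162], [0.0, 0.0, 0.0, 1.0]]
```

View pics/scene0.png

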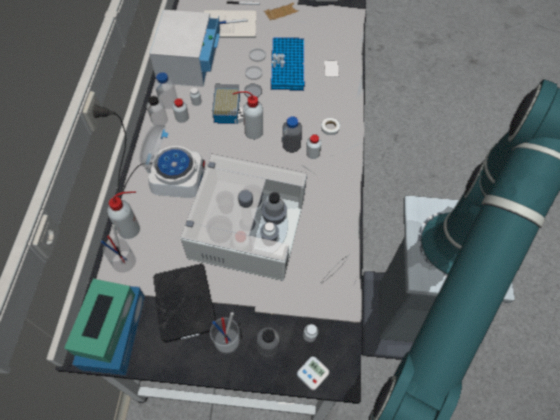

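View pics/top0.png

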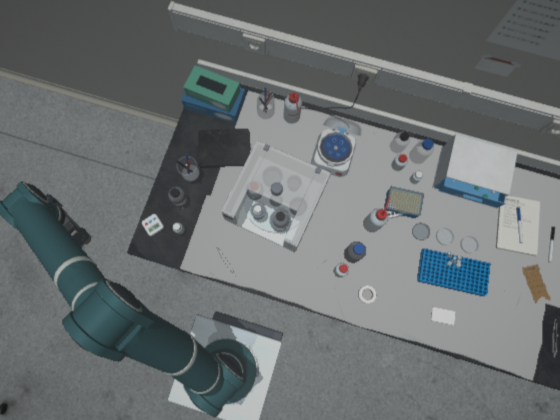

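The views show the analyser (scene about (247,215), top about (275,195)). The amber (268,340) and small (311,332) bottles are on its left, and the white/red bottle (314,146) is on its right beside the blue one. I'll make an enlarged composite next.

```bash
python3 - <<'E'
import cv2,numpy as np
a=cv2.imread("pics/scene0.png");b=cv2.imread("pics/top0.png")
f=lambda i,x,y,w,h,W,H:cv2.resize(i[y:y+h,x:x+w],(W,H),interpolation=cv2.INTER_CUBIC)
out=np.vstack([np.hstack([f(a,180,145,133,133,400,400),f(b,215,135,133,133,400,400)]),
 np.hstack([f(a,240,310,90,65,270,195),f(b,140,160,90,65,270,195),f(a,275,115,85,65,255,195)])[:, :795].copy() if 0 else
 cv2.resize(np.hstack([f(a,240,310,90,65,270,195),f(b,140,160,90,65,270,195),f(a,270,115,87,65,260,195)]),(800,195))])
cv2.imwrite("pics/zoom0.png",out)
E
```

```text
(no output)
```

View pics/zoom0.png

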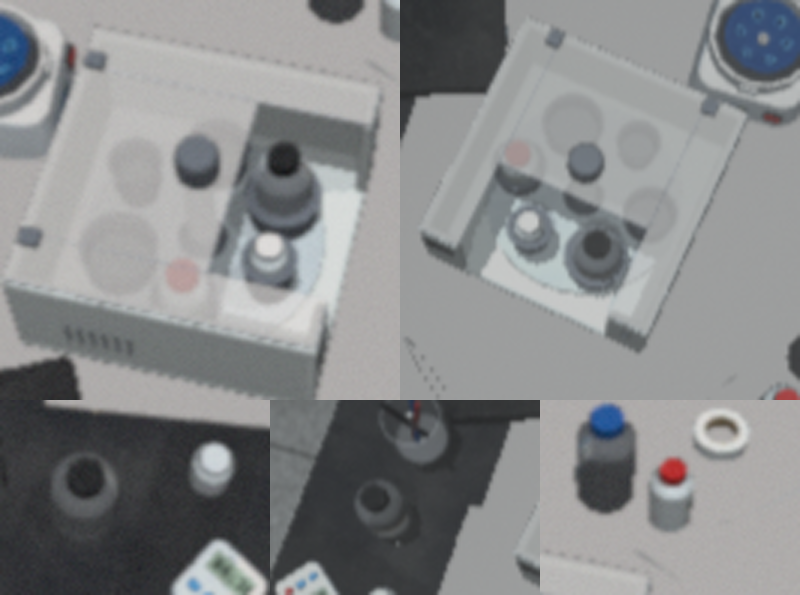

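The zoom shows the filled large (black cap) and filled small cups in the bay, and the filled medium under the cover. The knob top is at scene (245.5,196) and top (276.5,187.5). Next I'll triangulate these.

```bash
cat > h.py <<'E'
import cv2,numpy as np
from workcell import arm, job, sensors, snapshot
from scipy.spatial.transform import Rotation as R
def cams():
    return {n:snapshot(n) for n in("scene","top")}
def ray(K,T,p):
    d=T[:3,:3]@np.linalg.solve(np.array(K),[p[0],p[1],1]);return T[:3,3],d/np.linalg.norm(d)
def tri(rs):
    A=sum(np.eye(3)-np.outer(d,d) for o,d in rs);b=sum((np.eye(3)-np.outer(d,d))@o for o,d in rs)
    x=np.linalg.solve(A,b);return x,max(np.linalg.norm((np.eye(3)-np.outer(d,d))@(x-o)) for o,d in rs)
def plane(r,z): o,d=r;return o+d*(z-o[2])/d[2]
def wrist():
    s=sensors.get_state();d=snapshot("wrist")
    T=np.eye(4);T[:3,:3]=R.from_euler("xyz",s["eef_rot"]).as_matrix();T[:3,3]=s["eef_pos"]
    return d["pixels"],np.array(d["intrinsics"]),T@np.array(d["T_tool_cam"])
def proj(K,T,X):
    p=K@(T[:3,:3].T@(np.array(X)-T[:3,3]));return p[:2]/p[2]
E
python3 - <<'E'
from h import *
c=cams()
P={"knob":((245.5,195.9),(276.5,187.5)),"fill_amb":((274.4,196.5),(280.5,215.8)),"fill_small":((269.1,226.8),(257.9,208.1)),
"amber":((268.3,335),(175,192.3)),"small":((311.3,329),(177.5,226.5)),"white":((314.3,138.3),(343.5,267.5)),"blue":((292,122),(360,246)),
"wash":((253,100),(379,216)),"tape":((331,126),(368,295)),"timer":((313,373),(152,225)),"beaker":((228,335),(187,167)),"frontR":((180+375/3.008,145+88/3.008),(215+240/3.008,135+350/3.008))}
for k,(a,b) in P.items():
    r=[ray(c[n]["intrinsics"],np.array(c[n]["cam_to_world"]),p) for n,p in zip(("scene","top"),(a,b))]
    x,e=tri(r);print(k,np.round(x,3),round(e,4))
# front wall corners via single-view
E
```

```text
knob [0.629 0.009 0.184] 0.0001
fill_amb [ 0.552 -0.031  0.129] 0.0012
fill_small [0.559 0.055 0.105] 0.0
amber [0.529 0.357 0.095] 0.0005
small [0.42  0.317 0.051] 0.0003
white [ 0.451 -0.292  0.079] 0.0
blue [ 0.53  -0.321  0.117] 0.0037
wash [ 0.648 -0.352  0.163] 0.0055
tape [ 0.394 -0.411  0.004] 0.0005
timer [0.404 0.42  0.008] 0.0019
beaker [0.636 0.358 0.065] 0.0031
frontR [ 0.46  -0.116  0.123] 0.0129
```

```bash
cat >> h.py <<'E'
def delta(X,yaw=None):
    "world target TCP -> total tool-axis deltas (translate first in current axes)"
    s=sensors.get_state();M=R.from_euler("xyz",s["eef_rot"]).as_matrix()
    d=M.T@(np.array(X)-s["eef_pos"]);y=s["eef_rot"][2]
    print("pos",np.round(s["eef_pos"],4),"rot",np.round(s["eef_rot"],4),"d",np.round(d,4),"rz",None if yaw is None else np.round((y-yaw+np.pi)%(2*np.pi)-np.pi,3),"q7",round(s["q"][6],3),"t",round(s["time_s"],2))
E
python3 - <<'E'
from h import *
c=cams()
H=[((180+95/3.008,145+60/3.008),(215+155/3.008,135+38/3.008)),((180+30/3.008,145+236/3.008),(215+310/3.008,135+105/3.008))]
# hinge match: scene(95,60)~right-back, scene(30,236)~left-back; top(155,38)=left-back, (310,105)=right-back
sc=[h[0] for h in H];tp=[H[1][1],H[0][1]]
pts=[]
for a,b in zip(sc,tp):
    x,e=tri([ray(c[n]["intrinsics"],np.array(c[n]["cam_to_world"]),p) for n,p in zip(("scene","top"),(a,b))]);print(np.round(x,3),round(e,4));pts.append(x)
v=pts[1]-pts[0];psi=np.arctan2(v[1],v[0])-np.pi/2;print("analyser yaw",psi)
for p in((.552,-.031),(.559,.055)):print(np.arctan2(p[1]-.009,p[0]-.629)%6.283-np.pi-psi)
delta([.629,.009,.25])
E
```

```text
[ 0.745 -0.109  0.146] 0.0001
[0.771 0.089 0.145] 0.0008
analyser yaw -0.13222551506017344
0.6111505019409791
-0.44915466874472654
pos [0.2937 0.5798 0.2224] rot [-3.1412  0.      2.6727] d [-0.5571 -0.3577 -0.0275] rz None q7 -0.056 t 0.35
```

Careful with the scale: shifts go in shares of 62.5 mm and turns go in shares of 2 rad. That gives: -0.04 m is -0.64, -0.0256 m is -0.4096.

jog_arm(segments=[1,-0.64,-0.4096,-0.032,0,0,0,1,-0.64,-0.4096,-0.032,0,0,0,1,-0.64,-0.4096,-0.032,0,0,0,1,-0.64,-0.4096,-0.032,0,0,0,1,-0.64,-0.4096,-0.032,0,0,0,1,-0.64,-0.4096,-0.032,0,0,0,1,-0.64,-0.4096,-0.032,0,0,0,1,-0.64,-0.4096,-0.032,0,0,0,1,-0.64,-0.4096,-0.032,0,0,0,1,-0.64,-0.4096,-0.032,0,0,0,1,-0.64,-0.4096,-0.032,0,0,0,1,-0.64,-0.4096,-0.032,0,0,0,1,-0.64,-0.4096,-0.032,0,0,0,1,-0.592,-0.4096,-0.032,0,0,0,1,0,0,0,0,0,0], clamp_n=40)

```text
time_s: 2.22
eef_pos: [0.6296, 0.0036, 0.2506]
eef_rot: [-3.14, 0.002, 2.666]
contact_force: [1.5, 0.3, -0.0]
finger_gap: 0.995
finger_force: 0.0
```

```bash
python3 - <<'E'
from h import *
delta([.629,.009,.161])
p,K,T=wrist();np.savez("w1.npz",K=K,T=T);cv2.imwrite("pics/w1.png",p[:,:,::-1])
print(proj(K,T,[.629,.009,.19]))
E
```

```text
pos [0.6296 0.0036 0.2506] rot [-3.1399e+00  1.7000e-03  2.6660e+00] d [0.0032 0.0047 0.0896] rz None q7 1.128 t 2.23
[286.94934833 227.11652791]
```

View pics/w1.png

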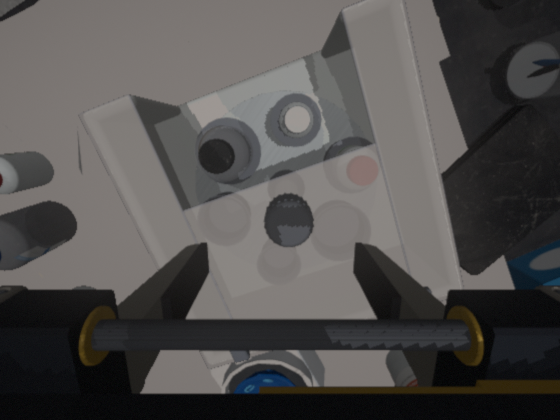

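The knob is at pixel (289,221), within 3 mm of the triangulated prediction, and the loading bay lies towards the top of the picture. Next I descend and grip.

In the tool's units: 0.03 m is 0.48, 0.005 m is 0.08.

jog_arm(segments=[1,0.064,0.08,0.48,0,0,0,1,0,0,0.48,0,0,0,1,0,0,0.472,0,0,0,1,0,0,0,0,0,0,0.3,0,0,0,0,0,0,0.3,0,0,0,0,0,0,0.3,0,0,0,0,0,0,0.3,0,0,0,0,0,0], clamp_n=30)

```text
time_s: 3.28
eef_pos: [0.6276, 0.0147, 0.1617]
eef_rot: [3.141, 0.001, 2.673]
contact_force: [-0.5, 1.1, -0.4]
finger_gap: 0.588
finger_force: 0.0
```

```bash
python3 -c "
from h import *
delta([.629,.009,.161])"
```

```text
pos [0.6276 0.0147 0.1617] rot [3.1410e+00 7.0000e-04 2.6727e+00] d [-0.0039 -0.0045  0.0007] rz None q7 1.139 t 3.27
```

In the tool's units: -0.0045 m is -0.072, -0.004 m is -0.064.

jog_arm(segments=[0.55,-0.064,-0.072,0,0,0,0,0.3,0,0,0,0,0,0,0.3,0,0,0,0,0,0,0.3,0,0,0,0,0,0], clamp_n=30)

```text
time_s: 3.78
eef_pos: [0.6304, 0.0104, 0.1612]
eef_rot: [3.139, 0.002, 2.674]
contact_force: [4.4, 2.9, -3.6]
finger_gap: 0.427
finger_force: 30.0
```

```bash
python3 -c "
from h import *
delta([.629,.009,.161])"
```

```text
pos [0.6304 0.0104 0.1612] rot [3.1388e+00 2.3000e-03 2.6737e+00] d [ 0.0007 -0.0018  0.0002] rz None q7 1.149 t 3.77
```

In the tool's units: 0.186 rad / 2 = 0.093.

jog_arm(segments=[0.3,0,0,0,0,0,0.093,0.3,0,0,0,0,0,0.093,0.3,0,0,0,0,0,0.093,0.3,0,0,0,0,0,0.093,0.3,0,0,0,0,0,0.093,0.3,0,0,0,0,0,0.093,0.3,0,0,0,0,0,0.093,0.3,0,0,0,0,0,0.093,0.3,0,0,0,0,0,0.093,0.3,0,0,0,0,0,0.093,0.3,0,0,0,0,0,0.093,0.3,0,0,0,0,0,0.093,0.3,0,0,0,0,0,0.093,0.3,0,0,0,0,0,0.093,0.3,0,0,0,0,0,0.093,0.3,0,0,0,0,0,0.093,0.3,0,0,0,0,0,0.093,0.3,0,0,0,0,0,0.093,0.3,0,0,0,0,0,0,0.3,0,0,0,0,0,0], clamp_n=30)

```text
time_s: 6.28
eef_pos: [0.6289, 0.0113, 0.1612]
eef_rot: [-3.14, 0.002, -0.672]
contact_force: [-0.6, 5.9, 3.9]
finger_gap: 0.423
finger_force: 30.0
```

```bash
python3 -c "
from h import *
delta([.629,.009,.161])"
```

```text
pos [0.6289 0.0113 0.1612] rot [-3.140e+00  2.400e-03 -6.723e-01] d [0.0015 0.0017 0.0002] rz None q7 -1.742 t 6.28
```

In the tool's units: -0.0413 m is -0.6608, -0.0181 m is -0.2896, -0.18 rad / 2 = -0.09.

jog_arm(segments=[0.8,0,0,0,0,0,0,0.8,0,0,0,0,0,0,0.8,0,0,-0.4,0,0,-0.09,0.8,0,0,-0.48,0,0,-0.09,0.8,0,0,-0.32,0,0,-0.09,0.8,-0.2896,-0.6608,0,0,0,0,0.8,-0.2896,-0.6608,0,0,0,0,0.8,-0.2896,-0.6608,0,0,0,0,0.8,-0.2896,-0.6608,0,0,0,0,0.8,-0.2896,-0.6608,0,0,0,0,0.8,-0.2896,-0.6608,0,0,0,0,0.8,-0.2896,-0.6608,0,0,0,0,0.8,-0.2896,-0.6608,0,0,0,0,0.8,0,0,0,0,0,0,0.8,0,0,0,0,0,0], clamp_n=40)

```text
time_s: 8.15
eef_pos: [0.5304, 0.3546, 0.236]
eef_rot: [3.141, -0.001, -0.136]
contact_force: [0.5, -0.5, -0.3]
finger_gap: 0.798
finger_force: 0.0
```

```bash
python3 - <<'E'
from h import *
delta([.529,.357,.098],-.132)
p,K,T=wrist();np.savez("w2.npz",K=K,T=T);cv2.imwrite("pics/w2.png",p[:,:,::-1])
print(proj(K,T,[.529,.357,.106]))
c=cams();f=lambda i,x,y,w,h,W,H:cv2.resize(i[y:y+h,x:x+w],(W,H),interpolation=cv2.INTER_CUBIC)
np.savez("c2.npz",**{n:c[n]["pixels"] for n in c})
o=np.hstack([f(c["top"]["pixels"],215,135,133,133,400,400),cv2.resize(p,(400,300))[:,:,:] if 0 else f(p,0,0,560,420,400,400)])
cv2.imwrite("pics/m2.png",o[:,:,::-1])
E
```

```text
pos [0.5304 0.3546 0.236 ] rot [ 3.1406e+00 -6.0000e-04 -1.3630e-01] d [-0.0018 -0.0023  0.138 ] rz -0.004 q7 -1.911 t 8.15
[278.33822893 209.71355218]
```

View pics/m2.png

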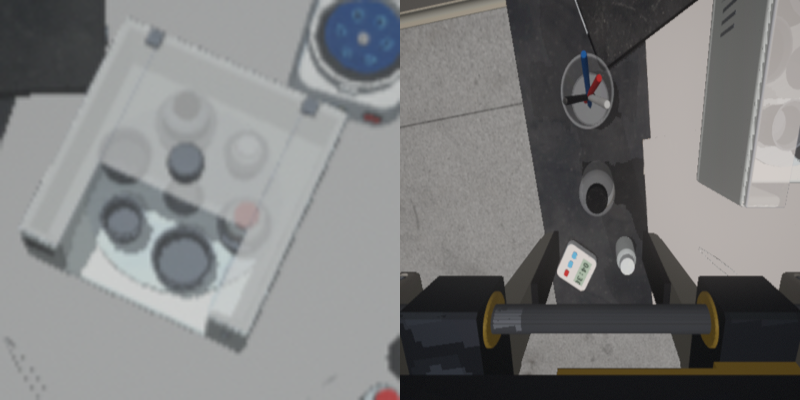

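The empty large cup is in the bay (top ≈ (276.5,221)), with the empty small cup beside it. In the wrist view the amber cap is at ≈ (276,210), matching the prediction. I'll measure both precisely.

```bash
cat >> h.py <<'E'
def blob(img,seed,f,r=40):
    "centroid of the mask component nearest the seed, in a window"
    x,y=map(int,seed);m=np.zeros(img.shape[:2],np.uint8);w=img[y-r:y+r,x-r:x+r].astype(int);m[y-r:y+r,x-r:x+r]=f(w)
    n,l,st,ce=cv2.connectedComponentsWithStats(m)
    i=min((i for i in range(1,n) if st[i,4]>15),key=lambda i:np.hypot(*(ce[i]-seed)))
    return ce[i],st[i].tolist()
E
python3 - <<'E'
from h import *
w=np.load("w2.npz");K,T=w["K"],w["T"];p=cv2.imread("pics/w2.png")[:,:,::-1]
c2=np.load("c2.npz")
print("K",K[0,0])
ca,st=blob(p,(276,210),lambda w:w.max(2)<25);print("amber",ca,st)
cs,st2=blob(p,(318,277),lambda w:w.min(2)>140);print("small",cs,st2)
c=cams()
ct,st3=blob(c2["top"],(175,192),lambda w:w.max(2)<30,8);print("top amber",ct,st3)
ct2,st4=blob(c2["top"],(177.5,227),lambda w:w.min(2)>110,10);print("top small",ct2,st4)
rt=lambda q:ray(c["top"]["intrinsics"],np.array(c["top"]["cam_to_world"]),q)
for n,a,t,z in(("amber",ca,ct,.106),("small",cs,ct2,.063)):
    print(n,plane(ray(K,T,a),z).round(4),plane(rt(t),z).round(4),[np.round(v,4) for v in tri([ray(K,T,a),rt(t)])])
# large cup rim: ellipse in top
g=c2["top"][135:268,215:348].astype(int)
print([plane(rt((215+u/3.008,135+v/3.008)),.064).round(4) for u,v in((185,260),(152,262),(218,258),(185,232),(186,293))])
th=.6-3.346+np.pi-.132+np.pi;print("pred",.629+.085*np.cos(th),.0105+.085*np.sin(th))
E
```

```text
K 292.3083901215525Traceback (most recent call last):
  File "<stdin>", line 5, in <module>
  File "h.py", line 27, in blob
    i=min((i for i in range(1,n) if st[i,4]>15),key=lambda i:np.hypot(*(ce[i]-seed)))
ValueError: min() iterable argument is empty
```

```bash
python3 - <<'E'
from h import *
w=np.load("w2.npz");K,T=w["K"],w["T"];p=cv2.imread("pics/w2.png")[:,:,::-1]
c2=np.load("c2.npz");c=cams()
print(p[200:225:4,262:292:3].max(2)); print(p[265:295:4,305:335:3].min(2))
print(c2["top"][186:200:2,168:184:2].max(2)); print(c2["top"][218:234:2,170:188:2].min(2))
rt=lambda q:ray(c["top"]["intrinsics"],np.array(c["top"]["cam_to_world"]),q)
print([plane(rt((215+u/3.008,135+v/3.008)),.064).round(4) for u,v in((185,260),(152,262),(218,258),(185,232),(186,293))])
th=.6-3.346+np.pi-.132+np.pi;print("pred",.629+.085*np.cos(th),.0105+.085*np.sin(th))
E
```

```text
[[ 63  33  33  34  34  35  35  36  30  73]
 [ 33  36  34  32  33  33  37  41  32  33]
 [ 34  38  36  34  35  33  34  35  35  40]
 [ 35  36  36  33  35  35  35  35  36  44]
 [ 62  35  36  36  37  35  34  36  35  79]
 [105  63  36  36  36  34  36  35  85 102]
 [ 63  87 101  89  67  68  92  97  87  65]]
[[112 163 169 172 171 167 162 149  67  57]
 [160 170 130 119 118 117 112 149 133  53]
 [162 131 154 202 203 203 199 126 140  57]
 [150 141 203 203 203 203 203 201  97  59]
 [ 61 146 204 203 203 203 203 202  69  58]
 [ 54  56 189 203 203 203 202 115  58  57]
 [ 52  52  51  65  75  74  54  54  54  54]
 [ 51  51  50  50  51  55  50  51  51  51]]
[[46 44 44 45 47 48 58 50]
 [56 59 42 42 46 46 50 49]
 [60 69 42 40 42 42 53 49]
 [72 54 41 41 42 40 71 68]
 [83 71 42 42 41 43 82 82]
 [75 99 70 44 46 74 88 79]
 [61 95 98 87 88 90 84 69]]
[[ 60  62  61  58  59  58  58  61  61]
 [ 61  61  58  57  59  59  57  59  59]
 [ 61  61  68  96  91  66  58  60  61]
 [ 60  70 159 193 178 120  69  60  60]
 [ 57  87 193 197 197 125  87  58  57]
 [ 57  90 185 193 172 101  90  67  55]
 [ 57  65 119 137 117 113  85  65  54]
 [ 60  57  65 105 103  87  80  53  55]]
[array([ 0.5414, -0.0201,  0.064 ]), array([0.5273, 0.0169, 0.064 ]), array([ 0.5556, -0.0571,  0.064 ]), array([ 0.5744, -0.0099,  0.064 ]), array([ 0.5034, -0.033 ,  0.064 ])]
pred 0.5469358879227327 -0.01164681712954962
```

```bash
python3 - <<'E'
from h import *
w=np.load("w2.npz");K,T=w["K"],w["T"];p=cv2.imread("pics/w2.png")[:,:,::-1]
c2=np.load("c2.npz");c=cams()
ca,s1=blob(p,(276,210),lambda w:w.max(2)<50,16);cs,s2=blob(p,(318,277),lambda w:w.min(2)>188,20)
ct,s3=blob(c2["top"],(174,192),lambda w:w.max(2)<52,8);ct2,s4=blob(c2["top"],(177.,226),lambda w:w.min(2)>165,10)
print(ca,s1,cs,s2,ct,s3,ct2,s4)
rt=lambda q:ray(c["top"]["intrinsics"],np.array(c["top"]["cam_to_world"]),q)
for n,a,t,z in(("amber",ca,ct,.106),("small",cs,ct2,.063)):
    print(n,plane(ray(K,T,a),z).round(4),plane(rt(t),z).round(4),[np.round(v,4) for v in tri([ray(K,T,a),rt(t)])])
E
```

```text
[275.20055325 208.10926694] [261, 194, 29, 30, 723] [317.98312236 279.4092827 ] [309, 272, 19, 16, 237] [174.73170732 189.04065041] [168, 184, 14, 13, 123] [176.06896552 226.17241379] [173, 224, 7, 6, 29]
amber [0.5311 0.36   0.106 ] [0.5371 0.359  0.106 ] [array([0.5344, 0.3579, 0.1153]), np.float64(0.0018)]
small [0.4206 0.3217 0.063 ] [0.4174 0.319  0.063 ] [array([0.4179, 0.3209, 0.0577]), np.float64(0.0005)]
```

In the tool's units: 0.035 m is 0.56, -0.005 m is -0.08.

jog_arm(segments=[0.8,-0.008,-0.08,0.56,0,0,0,0.8,0,0,0.56,0,0,0,0.8,0,0,0.56,0,0,0,0.8,0,0,0,0,0,0], clamp_n=40)

```text
time_s: 9.0
eef_pos: [0.5287, 0.3598, 0.1289]
eef_rot: [3.138, 0.003, -0.136]
contact_force: [-0.1, -0.5, 0.4]
finger_gap: 0.8
finger_force: 0.0
```

```bash
python3 - <<'E'
from h import *
delta([.5305,.3595,.098],-.132)
p,K,T=wrist();cv2.imwrite("pics/w3.png",p[:,:,::-1]);print(proj(K,T,[.5305,.3595,.106]))
q=proj(K,T,[.5305,.3595,.106]);ca,s1=blob(p,q,lambda w:w.max(2)<50,45);print(ca,s1,plane(ray(K,T,ca),.106))
E
```

```text
pos [0.5287 0.3598 0.1289] rot [ 3.138   0.0033 -0.1358] d [ 0.0019 -0.0001  0.0309] rz -0.004 q7 -1.842 t 9.0
[280.27575655 244.87998349]
[279.43735763 242.78359909] [257, 219, 46, 49, 1756] [0.53207728 0.35985512 0.106     ]
```

In the tool's units: 0.031 m is 0.496, 0.002 m is 0.032.

jog_arm(segments=[0.8,0.032,0,0.496,0,0,0,0.8,0,0,0,0,0,0,0.2,0,0,0,0,0,0,0.2,0,0,0,0,0,0,0.2,0,0,0,0,0,0,0.2,0,0,0,0,0,0,0.2,0,0,0,0,0,0,0.2,0,0,0,0,0,0], clamp_n=30)

```text
time_s: 10.05
eef_pos: [0.5323, 0.3603, 0.1002]
eef_rot: [3.141, -0.0, -0.136]
contact_force: [-0.5, -1.0, 1.8]
finger_gap: 0.364
finger_force: 25.9
```

```bash
python3 -c "
from h import *
delta([.5305,.3595,.098],-.132)"
```

```text
pos [0.5323 0.3603 0.1002] rot [ 3.1415e+00 -2.0000e-04 -1.3550e-01] d [-0.0016  0.0011  0.0022] rz -0.004 q7 -1.817 t 10.05
```

In the tool's units: -0.05 m is -0.8, 0.0472 m is 0.7552.

jog_arm(segments=[0.2,0,0,-0.48,0,0,0,0.2,0,0,-0.8,0,0,0,0.2,0,0,-0.8,0,0,0,0.2,0,0,-0.64,0,0,0,0.2,-0.0624,0.7552,0,0,0,0,0.2,-0.0624,0.7552,0,0,0,0,0.2,-0.0624,0.7552,0,0,0,0,0.2,-0.0624,0.7552,0,0,0,0,0.2,-0.0624,0.7552,0,0,0,0,0.2,-0.0624,0.7552,0,0,0,0,0.2,-0.0624,0.7552,0,0,0,0,0.2,-0.0624,0.7552,0,0,0,0,0.2,0,0,0,0,0,0,0.2,0,0,0,0,0,0], clamp_n=30)

```text
time_s: 11.8
eef_pos: [0.4502, -0.0087, 0.27]
eef_rot: [-3.14, 0.0, -0.135]
contact_force: [0.5, 0.1, -2.3]
finger_gap: 0.353
finger_force: 30.4
```

```bash
python3 - <<'E'
from h import *
delta([.541,-.018,.27],-.132)
p,K,T=wrist();np.savez("w4.npz",K=K,T=T);cv2.imwrite("pics/w4.png",p[:,:,::-1]);print(proj(K,T,[.541,-.018,.064]),proj(K,T,[.629,.0105,.19]))
E
```

```text
pos [ 0.4502 -0.0087  0.27  ] rot [-3.1405e+00  2.0000e-04 -1.3510e-01] d [ 0.0912 -0.0031 -0.    ] rz -0.003 q7 -1.615 t 11.8
[278.3438754  118.41656336] [219.53900099 -13.95925226]
```

View pics/w4.png

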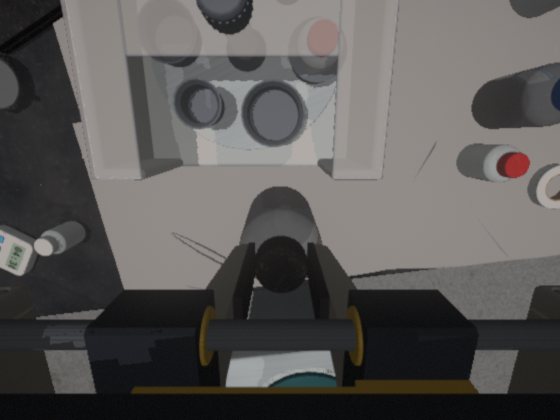

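The large cup rim is centred near (274,113) almost directly under the camera, the small cup is at (199,104), and the white bottle's red cap is at (513,164). The amber bottle hangs upright in the fingers.

```bash
python3 - <<'E'
from h import *
w=np.load("w4.npz");K,T=w["K"],w["T"];im=cv2.imread("pics/w4.png");p=im[:,:,::-1];g=im.min(2)
print(g[113,225:325:4]);print(g[70:160:4,274])
for th in(110,125,140):
    c,s=blob(p,(252,113),lambda w:w.max(2)<th,60);
    m=np.zeros(g.shape,np.uint8);m[80:150,235:312]=(p.max(2)<th)[80:150,235:312]
    cs=max(cv2.findContours(m,cv2.RETR_EXTERNAL,cv2.CHAIN_APPROX_NONE)[0],key=cv2.contourArea)
    h=cv2.convexHull(cs);e=cv2.fitEllipse(h);print(th,e,plane(ray(K,T,e[0]),.064).round(4))
    m=np.zeros(g.shape,np.uint8);m[78:132,168:230]=(p.max(2)<th)[78:132,168:230]
    cs=max(cv2.findContours(m,cv2.RETR_EXTERNAL,cv2.CHAIN_APPROX_NONE)[0],key=cv2.contourArea)
    e=cv2.fitEllipse(cv2.convexHull(cs));print(" small",e,plane(ray(K,T,e[0]),.084).round(4))
ca,s=blob(p,(513,164),lambda w:(w[:,:,0]>100)&(w[:,:,1]<60),30);print("red",ca,s,plane(ray(K,T,ca),.086))
E
```

```text
[ 98  97  98 130 114  63  54  92 100 100  99 100  99  99 100  99 100 101
  92  74 106 150 153 153 144]
[102 101 100  63  52  90  99  99  98  99  99 100 100 100 100 101 102 101
  75 111 161 160 160]
110 ((273.5729675292969, 112.72468566894531), (64.0929183959961, 66.94510650634766), 161.14688110351562) [ 0.5482 -0.0132  0.064 ]
 small ((207.4694061279297, 100.95823669433594), (58.99003982543945, 71.85237884521484), 93.15674591064453) [0.5691 0.0578 0.084 ]
125 ((273.5921630859375, 113.00324249267578), (65.05973052978516, 68.10243225097656), 155.4482421875) [ 0.5478 -0.0132  0.064 ]
 small ((191.6719207763672, 103.60237121582031), (55.31470489501953, 157.50210571289062), 87.84721374511719) [0.5687 0.0758 0.084 ]
140 ((274.2727966308594, 111.84699249267578), (67.17231750488281, 71.11943817138672), 7.211284637451172) [ 0.549  -0.0142  0.064 ]
 small ((191.70457458496094, 103.64215087890625), (55.509552001953125, 155.67369079589844), 87.78182983398438) [0.5687 0.0758 0.084 ]
red [516.26813187 164.78901099] [505, 153, 24, 25, 455] [ 0.45137921 -0.28717984  0.086     ]
```

In the tool's units: 0.04 m is 0.64, 0.0335 m is 0.536.

jog_arm(segments=[0.2,0.512,-0.048,0,0,0,0,0.2,0.512,-0.048,0,0,0,0,0.2,0.536,-0.048,0,0,0,0,0.2,0,0,0.48,0,0,0,0.2,0,0,0.64,0,0,0,0.2,0,0,0.4,0,0,0,0.2,0,0,0,0,0,0,0.2,0,0,0,0,0,0], clamp_n=30)

```text
time_s: 12.85
eef_pos: [0.5489, -0.0132, 0.1756]
eef_rot: [3.141, -0.001, -0.134]
contact_force: [0.3, 0.1, -1.8]
finger_gap: 0.356
finger_force: 29.7
```

```bash
python3 - <<'E'
from h import *
delta([.548,-.0128,.130],-.132)
p,K,T=wrist();cv2.imwrite("pics/w5.png",p[:,:,::-1])
E
```

```text
pos [ 0.5489 -0.0132  0.1756] rot [ 3.141e+00 -8.000e-04 -1.341e-01] d [-0.001  -0.0003  0.0456] rz -0.002 q7 -1.228 t 12.85
```

View pics/w5.png

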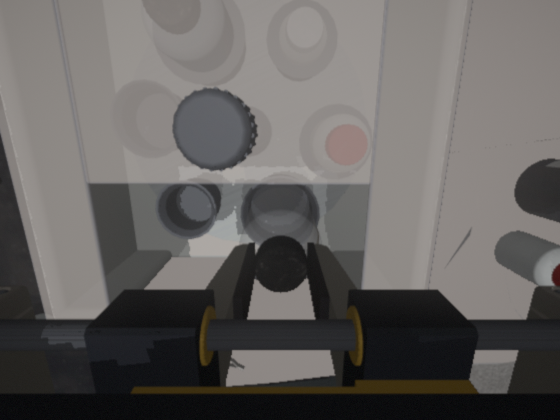

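The bottle is over the large cup, whose rim shows around (280,212). I'll lower it.

In the tool's units: 0.015 m is 0.24, 0.012 m is 0.192.

jog_arm(segments=[0.2,-0.008,0,0.24,0,0,0,0.2,0,0,0.192,0,0,0,0.2,0,0,0.16,0,0,0,0.2,0,0,0.112,0,0,0,0.2,0,0,0,0,0,0,0.2,0,0,0,0,0,0], clamp_n=30)

```text
time_s: 13.65
eef_pos: [0.5476, -0.0137, 0.131]
eef_rot: [3.142, 0.0, -0.136]
contact_force: [-0.1, 0.2, -2.3]
finger_gap: 0.352
finger_force: 30.1
```

```bash
python3 -c "
from h import *
delta([.548,-.0128,.130],-.132)"
```

```text
pos [ 0.5476 -0.0137  0.131 ] rot [ 3.1415  0.     -0.1355] d [ 0.0003 -0.0009  0.001 ] rz -0.004 q7 -1.177 t 13.65
```

In the tool's units: -0.04 m is -0.64, -0.02 m is -0.32.

jog_arm(segments=[0.2,0,0,0.016,0,0,0,0.2,0,0,0.008,0,0,0,0.2,0,0,0,0,0,0,0.6,0,0,0,0,0,0,0.6,0,0,0,0,0,0,0.6,0,0,-0.32,0,0,0,0.6,0,0,-0.64,0,0,0,0.6,0,0,-0.64,0,0,0,0.6,0,0,0,0,0,0], clamp_n=30)

```text
time_s: 14.78
eef_pos: [0.5496, -0.0141, 0.2333]
eef_rot: [-3.14, -0.006, -0.136]
contact_force: [0.2, -0.3, -0.7]
finger_gap: 0.601
finger_force: 0.0
```

```bash
python3 - <<'E'
from h import *
delta([.630,.0105,.25])
p,K,T=wrist();np.savez("w6.npz",K=K,T=T);cv2.imwrite("pics/w6.png",p[:,:,::-1])
q=proj(K,T,[.548,-.0128,.135]);print(q)
ca,s=blob(p,q,lambda w:w.max(2)<50,45);print(ca,s,plane(ray(K,T,ca),.135).round(4),"if on rim",plane(ray(K,T,ca),.17).round(4), 292*.033/(T[2,3]-.135))
E
```

```text
pos [ 0.5496 -0.0141  0.2333] rot [-3.1395 -0.0061 -0.1355] d [ 0.0764 -0.0352 -0.0162] rz None q7 -1.289 t 14.78
[279.62543868 219.06357046]
[280.8691796  219.56651885] [265, 203, 33, 34, 902] [ 0.5474 -0.0139  0.135 ] if on rim [ 0.5575 -0.0154  0.17  ] 36.984042155191084
```

In the tool's units: 0.036 m is 0.576, 0.026 m is 0.416.

jog_arm(segments=[0.8,0.416,-0.192,0,0,0,0,0.8,0.416,-0.192,0,0,0,0,0.8,0.416,-0.192,0,0,0,0,0.8,0,0,0,0,0,0,0.8,0,0,0.576,0,0,0,0.8,0,0,0.576,0,0,0,0.3,0,0,0,0,0,0,0.3,0,0,0,0,0,0,0.3,0,0,0,0,0,0,0.3,0,0,0,0,0,0,0.3,0,0,0,0,0,0], clamp_n=30)

```text
time_s: 16.2
eef_pos: [0.6294, 0.0108, 0.1579]
eef_rot: [3.141, 0.0, -0.136]
contact_force: [-2.1, -2.0, 3.1]
finger_gap: 0.427
finger_force: 30.0
```

```bash
python3 -c "
from h import *
delta([.630,.0105,.161])"
```

```text
pos [0.6294 0.0108 0.1579] rot [ 3.1409e+00  2.0000e-04 -1.3590e-01] d [ 0.0006  0.0002 -0.0031] rz None q7 -1.249 t 16.2
```

In the tool's units: -0.15 rad / 2 = -0.075.

jog_arm(segments=[0.3,0,0,0,0,0,-0.05,0.3,0,0,0,0,0,-0.075,0.3,0,0,0,0,0,-0.075,0.3,0,0,0,0,0,-0.075,0.3,0,0,0,0,0,-0.075,0.3,0,0,0,0,0,-0.075,0.3,0,0,0,0,0,-0.075,0.3,0,0,0,0,0,-0.075,0.3,0,0,0,0,0,0,0.3,0,0,0,0,0,0,0.3,0,0,0,0,0,0], clamp_n=30)

```text
time_s: 17.58
eef_pos: [0.6295, 0.0107, 0.1579]
eef_rot: [3.141, 0.001, 1.012]
contact_force: [-3.6, -3.6, 5.2]
finger_gap: 0.429
finger_force: 30.0
```

```bash
python3 -c "
from h import *
delta([.451,-.289,.24],-.132)"
```

```text
pos [0.6295 0.0107 0.1579] rot [3.1414e+00 1.0000e-03 1.0125e+00] d [-0.3488  0.0073 -0.0817] rz 1.144 q7 -0.273 t 17.57
```

Careful with the scale: shifts go in shares of 62.5 mm and turns go in shares of 2 rad. That gives: 0.0458 m is 0.7328, -0.04 m is -0.64, 0.18 rad / 2 = 0.09.

jog_arm(segments=[0.75,0,0,0,0,0,0,0.75,0,0,0,0,0,0,0.75,0,0,-0.64,0,0,0.09,0.75,0,0,-0.64,0,0,0.09,0.75,0,0,0,0,0,0.09,0.75,0,0,0,0,0,0.09,0.75,0,0,0,0,0,0.09,0.75,0,0,0,0,0,0.09,0.75,0,0,0,0,0,0.032,0.75,-0.3136,0.7328,0,0,0,0,0.75,-0.3136,0.7328,0,0,0,0,0.75,-0.3136,0.7328,0,0,0,0,0.75,-0.3136,0.7328,0,0,0,0,0.75,-0.3136,0.7328,0,0,0,0,0.75,-0.3136,0.7328,0,0,0,0,0.75,-0.3136,0.7328,0,0,0,0,0.75,0,0,0.64,0,0,0,0.75,0,0,0.16,0,0,0,0.75,0,0,0,0,0,0], clamp_n=30)

```text
time_s: 19.95
eef_pos: [0.4528, -0.2878, 0.1873]
eef_rot: [-3.141, 0.001, -0.128]
contact_force: [-0.3, -0.3, 0.4]
finger_gap: 0.752
finger_force: 0.0
```

```bash
python3 - <<'E'
from h import *
delta([.451,-.289,.078],-.132)
p,K,T=wrist();np.savez("w7.npz",K=K,T=T);cv2.imwrite("pics/w7.png",p[:,:,::-1])
q=proj(K,T,[.451,-.289,.086]);print(q)
red=lambda w:(w[:,:,0]>90)&(w[:,:,1]<70)
ca,s=blob(p,q,red,60);print(ca,s,plane(ray(K,T,ca),.086).round(4))
c=cams();np.savez("c7.npz",**{n:c[n]["pixels"] for n in c})
ct,s=blob(c["top"]["pixels"],(343.5,268),red,12);print(ct,s,[np.round(v,4) for v in tri([ray(K,T,ca),ray(c["top"]["intrinsics"],np.array(c["top"]["cam_to_world"]),ct)])])
E
```

```text
pos [ 0.4528 -0.2878  0.1873] rot [-3.1414e+00  1.1000e-03 -1.2810e-01] d [-0.0015  0.0014  0.1093] rz 0.004 q7 -0.721 t 19.95
[282.02698456 217.26343253]
[282.58069164 217.86167147] [268, 204, 30, 29, 694] [ 0.4504 -0.2894  0.086 ]Traceback (most recent call last):
  File "<stdin>", line 8, in <module>
  File "h.py", line 27, in blob
    i=min((i for i in range(1,n) if st[i,4]>15),key=lambda i:np.hypot(*(ce[i]-seed)))
ValueError: min() iterable argument is empty
```

In the tool's units: 0.04 m is 0.64, 0.0015 m is 0.024.

jog_arm(segments=[0.75,-0.032,0.024,0.64,0,0,0,0.75,0,0,0.64,0,0,0,0.75,0,0,0.32,0,0,0,0.75,0,0,0.128,0,0,0,0.75,0,0,0,0,0,0,0.2,0,0,0,0,0,0,0.2,0,0,0,0,0,0,0.2,0,0,0,0,0,0,0.2,0,0,0,0,0,0,0.2,0,0,0,0,0,0,0.2,0,0,0,0,0,0], clamp_n=25)

```text
time_s: 21.48
eef_pos: [0.4503, -0.2898, 0.0796]
eef_rot: [-3.142, -0.0, -0.129]
contact_force: [0.5, 0.3, 1.0]
finger_gap: 0.347
finger_force: 22.0
```

```bash
python3 - <<'E'
from h import *
delta([.4505,-.2893,.078],-.132)
E
```

```text
pos [ 0.4503 -0.2898  0.0796] rot [-3.1415e+00 -2.0000e-04 -1.2930e-01] d [ 0.0001 -0.0005  0.0016] rz 0.003 q7 -0.58 t 21.48
```

In the tool's units: -0.05 m is -0.8, -0.0453 m is -0.7248.

jog_arm(segments=[0.2,0,0,-0.48,0,0,0,0.2,0,0,-0.8,0,0,0,0.2,0,0,-0.8,0,0,0,0.2,0,0,-0.56,0,0,0,0.2,-0.0944,-0.7248,0,0,0,0,0.2,-0.0944,-0.7248,0,0,0,0,0.2,-0.0944,-0.7248,0,0,0,0,0.2,-0.0944,-0.7248,0,0,0,0,0.2,-0.0944,-0.7248,0,0,0,0,0.2,-0.0944,-0.7248,0,0,0,0,0.2,-0.0944,-0.7248,0,0,0,0,0.2,0,0,0,0,0,0,0.2,0,0,0,0,0,0], clamp_n=30)

```text
time_s: 23.1
eef_pos: [0.4499, 0.0293, 0.2445]
eef_rot: [3.141, 0.0, -0.13]
contact_force: [0.8, -0.1, -0.7]
finger_gap: 0.347
finger_force: 25.9
```

```bash
python3 - <<'E'
from h import *
delta([.562,.062,.245],-.132)
p,K,T=wrist();np.savez("w8.npz",K=K,T=T);cv2.imwrite("pics/w8.png",p[:,:,::-1]);print(proj(K,T,[.562,.062,.064]),proj(K,T,[.551,-.022,.084]))
E
```

```text
pos [0.4499 0.0293 0.2445] rot [ 3.1413e+00  2.0000e-04 -1.2950e-01] d [ 0.1069 -0.0469 -0.0005] rz 0.002 q7 -1.599 t 23.1
[237.94302489 102.31733443] [317.2138074  100.48553555]
```

View pics/w8.png

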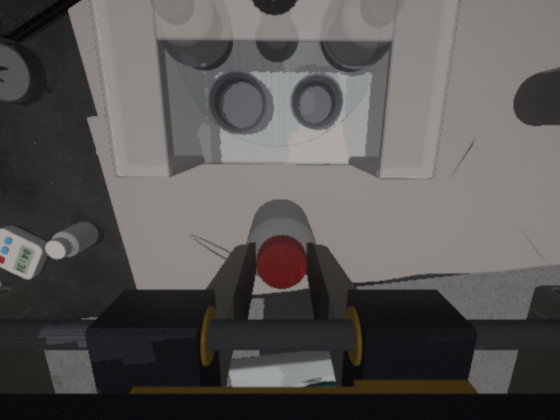

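Both empty cups are in the bay: medium at about (240,102.5), predicted (238,102), and small at about (316.5,102), predicted (317,100.5).

```bash
python3 - <<'E'
from h import *
w=np.load("w8.npz");K,T=w["K"],w["T"];p=cv2.imread("pics/w8.png")[:,:,::-1]
for n,(x0,y0,x1,y1),z in(("med",(200,66,278,140),.064),("small",(282,68,350,136),.084)):
  for th in(85,95,110):
    m=np.zeros(p.shape[:2],np.uint8);m[y0:y1,x0:x1]=(p.max(2)<th)[y0:y1,x0:x1]
    cs=max(cv2.findContours(m,cv2.RETR_EXTERNAL,cv2.CHAIN_APPROX_NONE)[0],key=cv2.contourArea)
    e=cv2.fitEllipse(cv2.convexHull(cs));x=plane(ray(K,T,e[0]),z);print(n,th,np.round(e[0],1),np.round(e[1],1),x.round(4),np.hypot(x[0]-.6295,x[1]-.0107).round(4))
for q,z in(((240,102.5),.064),((316.5,102.2),.084)):
  x=plane(ray(K,T,q),z);print(x.round(4),np.hypot(x[0]-.6295,x[1]-.0107).round(4))
E
```

```text
med 85 [236.8 101.3] [56.2 60.3] [0.5632 0.0631 0.064 ] 0.0845
med 95 [236.5 101.6] [59.3 61.6] [0.5629 0.0634 0.064 ] 0.0849
med 110 [235.7  90.8] [ 85.6 104.1] [0.574  0.0624 0.064 ] 0.0759
small 85 [316.2 100.6] [47.9 51.1] [ 0.551 -0.021  0.084] 0.0847
small 95 [316.3 100.8] [49.2 52.5] [ 0.5509 -0.021   0.084 ] 0.0848
small 110 [319.7  85. ] [57.8 91. ] [ 0.5654 -0.026   0.084 ] 0.0739
[0.5615 0.0598 0.064 ] 0.0838
[ 0.5494 -0.0211  0.084 ] 0.0861
```

In the tool's units: 0.0357 m is 0.5712, -0.0156 m is -0.2496.

jog_arm(segments=[0.2,0.5712,-0.2496,0,0,0,0,0.2,0.5712,-0.2496,0,0,0,0,0.2,0.5712,-0.2496,0,0,0,0,0.2,0,0,0,0,0,0,0.2,0,0,0.56,0,0,0,0.2,0,0,0.56,0,0,0,0.2,0,0,0.288,0,0,0,0.2,0,0,0,0,0,0,0.2,0,0,0,0,0,0], clamp_n=25)

```text
time_s: 24.28
eef_pos: [0.5631, 0.0621, 0.1579]
eef_rot: [-3.141, -0.002, -0.13]
contact_force: [-0.6, -0.6, 0.3]
finger_gap: 0.339
finger_force: 21.8
```

```bash
python3 - <<'E'
from h import *
delta([.562,.0618,.1086],-.132)
p,K,T=wrist();cv2.imwrite("pics/w9.png",p[:,:,::-1])
E
```

```text
pos [0.5631 0.0621 0.1579] rot [-3.141e+00 -1.900e-03 -1.299e-01] d [-0.0012  0.0004  0.0492] rz 0.002 q7 -1.345 t 24.27
```

View pics/w9.png

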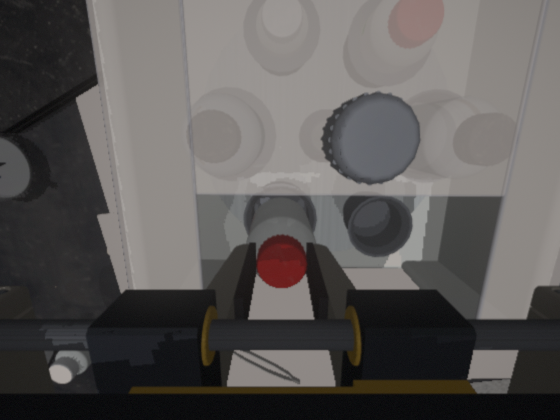

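The white bottle is centred over the medium cup (columns 245–317, bottle at 281). I'll lower it.

In the tool's units: 0.015 m is 0.24, -0.001 m is -0.016.

jog_arm(segments=[0.2,-0.016,0,0.24,0,0,0,0.2,0,0,0.24,0,0,0,0.2,0,0,0.16,0,0,0,0.2,0,0,0.12,0,0,0,0.2,0,0,0,0,0,0,0.2,0,0,0,0,0,0], clamp_n=25)

```text
time_s: 25.08
eef_pos: [0.5619, 0.0624, 0.1093]
eef_rot: [3.142, -0.001, -0.13]
contact_force: [1.4, -0.2, 1.0]
finger_gap: 0.342
finger_force: 22.5
```

```bash
python3 -c "
from h import *
delta([.562,.0618,.1086],-.132)"
```

```text
pos [0.5619 0.0624 0.1093] rot [ 3.1416e+00 -1.0000e-03 -1.2950e-01] d [0.0002 0.0006 0.0007] rz 0.002 q7 -1.293 t 25.07
```

In the tool's units: -0.05 m is -0.8, -0.04 m is -0.64.

jog_arm(segments=[0.2,0,0,0.0112,0,0,0,0.2,0,0,0,0,0,0,0.5,0,0,0,0,0,0,0.5,0,0,0,0,0,0,0.5,0,0,-0.32,0,0,0,0.5,0,0,-0.64,0,0,0,0.5,0,0,-0.8,0,0,0,0.5,0,0,-0.32,0,0,0,0.5,0,0,0,0,0,0], clamp_n=25)

```text
time_s: 26.2
eef_pos: [0.5619, 0.0629, 0.2396]
eef_rot: [-3.14, -0.002, -0.129]
contact_force: [0.3, 0.6, 0.6]
finger_gap: 0.497
finger_force: 0.0
```

```bash
python3 - <<'E'
from h import *
delta([.419,.321,.20],-.132)
p,K,T=wrist();np.savez("w10.npz",K=K,T=T);cv2.imwrite("pics/w10.png",p[:,:,::-1])
q=proj(K,T,[.562,.062,.115]);print(q)
ca,s=blob(p,q,lambda w:(w[:,:,0]>90)&(w[:,:,1]<70),45);print(ca,s,plane(ray(K,T,ca),.115).round(4))
E
```

```text
pos [0.5619 0.0629 0.2396] rot [-3.1399e+00 -2.1000e-03 -1.2880e-01] d [-0.1749 -0.2375  0.0397] rz 0.003 q7 -1.429 t 26.2
[281.6688978  209.39217052]
[281.88301282 209.18910256] [268, 196, 29, 28, 624] [0.5622 0.0618 0.115 ]
```

In the tool's units: 0.04 m is 0.64, -0.0396 m is -0.6336.

jog_arm(segments=[0.7,-0.4672,-0.6336,0,0,0,0,0.7,-0.4672,-0.6336,0,0,0,0,0.7,-0.4672,-0.6336,0,0,0,0,0.7,-0.4672,-0.6336,0,0,0,0,0.7,-0.4672,-0.6336,0,0,0,0,0.7,-0.4672,-0.6336,0,0,0,0,0.7,0,0,0.64,0,0,0,0.7,0,0,0.64,0,0,0,0.7,0,0,0,0,0,0,0.7,0,0,0,0,0,0], clamp_n=20)

```text
time_s: 27.5
eef_pos: [0.4188, 0.3204, 0.1588]
eef_rot: [3.141, -0.001, -0.13]
contact_force: [1.1, 0.4, -0.2]
finger_gap: 0.698
finger_force: 0.0
```

```bash
python3 - <<'E'
from h import *
p,K,T=wrist();np.savez("w11.npz",K=K,T=T);cv2.imwrite("pics/w11.png",p[:,:,::-1])
q=proj(K,T,[.419,.321,.063]);print(q)
ca,s=blob(p,q,lambda w:w.min(2)>188,40);print(ca,s,plane(ray(K,T,ca),.063).round(4),292*.027/(T[2,3]-.063))
w=np.load("w2.npz");print([np.round(v,4) for v in tri([ray(K,T,ca),ray(w["K"],w["T"],(317.98,279.41))])])
x=plane(ray(K,T,ca),.063);delta([x[0],x[1],.055],-.132)
E
```

```text
[279.80337029 217.32923744]Traceback (most recent call last):
  File "<stdin>", line 4, in <module>
  File "h.py", line 27, in blob
    i=min((i for i in range(1,n) if st[i,4]>15),key=lambda i:np.hypot(*(ce[i]-seed)))
ValueError: min() iterable argument is empty
```

```bash
python3 - <<'E'
from h import *
w=np.load("w11.npz");K,T=w["K"],w["T"];p=cv2.imread("pics/w11.png")[:,:,::-1]
print(p[192:244:4,256:306:4].min(2))
for th in(120,140,160):
    ca,s=blob(p,(280,217),lambda w:w.min(2)>th,30);print(th,ca,s,plane(ray(K,T,ca),.063).round(4))
    w2=np.load("w2.npz");print([np.round(v,4) for v in tri([ray(K,T,ca),ray(w2["K"],w2["T"],(317.98,279.41))])])
print(292*.027/(T[2,3]-.063));delta([.419,.321,.055],-.132)
E
```

```text
[[ 51  44  45  98 103 105 106 105 105 101  46  46  48]
 [ 49  44  55 103 123 129 129 128 121 103  63  45  48]
 [ 48  48  90 124 128 120 119 125 129 124  83  46  48]
 [ 46  48 119 122 113 135 136 127 111 126 108  46  48]
 [ 48  49 121 116 143 143 144 144 142 115 119  47  48]
 [ 45  49 117 141 143 143 144 146 146 123 116  45  47]
 [ 49  47 112 143 144 143 144 144 144 137 103  45  46]
 [ 53  49  70 143 143 144 145 144 142 122  53  49  49]
 [ 51  49  47 100 143 143 144 143 143  62  45  47  46]
 [ 50  48  48  46  76 140 142 119  49  58  47  47  48]
 [ 62  62  58  58  59  50  49  53  55  58  59  58  55]
 [ 61  58  59  59  59  53  54  53  54  59  60  59  60]
 [ 59  57  59  57  56  54  55  52  52  55  56  58  57]]
120 [279.13693694 215.78558559] [266, 203, 27, 26, 555] [0.4205 0.3214 0.063 ]
[array([0.4204, 0.3215, 0.0626]), np.float64(0.0001)]
140 [279.25158562 216.33403805] [267, 205, 25, 24, 473] [0.42   0.3214 0.063 ]
[array([0.4194, 0.3215, 0.0609]), np.float64(0.0)]Traceback (most recent call last):
  File "<stdin>", line 5, in <module>
  File "h.py", line 27, in blob
    i=min((i for i in range(1,n) if st[i,4]>15),key=lambda i:np.hypot(*(ce[i]-seed)))
ValueError: min() iterable argument is empty
```

In the tool's units: 0.04 m is 0.64, 0.0007 m is 0.0112.

jog_arm(segments=[0.7,0.0112,-0.016,0.64,0,0,0,0.7,0,0,0.64,0,0,0,0.7,0,0,0.288,0,0,0,0.7,0,0,0.08,0,0,0,0.7,0,0,0,0,0,0,0.15,0,0,0,0,0,0,0.15,0,0,0,0,0,0,0.15,0,0,0,0,0,0,0.15,0,0,0,0,0,0,0.15,0,0,0,0,0,0,0.15,0,0,0,0,0,0], clamp_n=15)

```text
time_s: 28.92
eef_pos: [0.4192, 0.3217, 0.0554]
eef_rot: [-3.142, -0.0, -0.129]
contact_force: [-0.5, 0.5, 0.3]
finger_gap: 0.323
finger_force: 13.2
```

```bash
python3 - <<'E'
from h import *
delta([.4197,.3215,.055],-.132)
E
```

```text
pos [0.4192 0.3217 0.0554] rot [-3.1416e+00 -1.0000e-04 -1.2930e-01] d [0.0006 0.0002 0.0004] rz 0.003 q7 -1.754 t 28.93
```

jog_arm(segments=[0.15,0,0,0,0,0,0,0.15,0,0,0,0,0,0], clamp_n=15)

```text
time_s: 29.18
eef_pos: [0.4191, 0.3217, 0.0554]
eef_rot: [-3.142, -0.0, -0.129]
contact_force: [0.4, 0.5, 0.1]
finger_gap: 0.325
finger_force: 13.2
```

The gap is 29.8 mm where the cap is 27 mm, so the tips are catching the shoulder. I'll open, go 4 mm higher and regrip.

In the tool's units: -0.004 m is -0.064.

jog_arm(segments=[0.45,0,0,0,0,0,0,0.45,0,0,-0.064,0,0,0,0.45,0,0,0,0,0,0,0.15,0,0,0,0,0,0,0.15,0,0,0,0,0,0,0.15,0,0,0,0,0,0,0.15,0,0,0,0,0,0], clamp_n=15)

```text
time_s: 30.05
eef_pos: [0.4191, 0.3218, 0.0594]
eef_rot: [-3.142, 0.0, -0.129]
contact_force: [-0.1, 0.1, 0.2]
finger_gap: 0.286
finger_force: 13.6
```

In the tool's units: -0.05 m is -0.8, 0.0404 m is 0.6464.

jog_arm(segments=[0.15,0,0,-0.48,0,0,0,0.15,0,0,-0.8,0,0,0,0.15,0,0,-0.8,0,0,0,0.15,0,0,-0.64,0,0,0,0.15,0.3488,0.6464,0,0,0,0,0.15,0.3488,0.6464,0,0,0,0,0.15,0.3488,0.6464,0,0,0,0,0.15,0.3488,0.6464,0,0,0,0,0.15,0.3488,0.6464,0,0,0,0,0.15,0.3488,0.6464,0,0,0,0,0.15,0.3488,0.6464,0,0,0,0,0.15,0.3488,0.6464,0,0,0,0,0.15,0,0,0,0,0,0,0.15,0,0,0.48,0,0,0,0.15,0,0,0.48,0,0,0,0.15,0,0,0,0,0,0,0.15,0,0,0,0,0,0], clamp_n=15)

```text
time_s: 32.17
eef_pos: [0.5508, -0.0209, 0.1703]
eef_rot: [-3.142, -0.001, -0.129]
contact_force: [0.2, 0.5, 0.3]
finger_gap: 0.287
finger_force: 14.0
```

```bash
python3 - <<'E'
from h import *
delta([.5507,-.0212,.1084],-.132)
p,K,T=wrist();cv2.imwrite("pics/w12.png",p[:,:,::-1])
E
```

```text
pos [ 0.5508 -0.0209  0.1703] rot [-3.1415e+00 -9.0000e-04 -1.2870e-01] d [-0.0001  0.0003  0.0619] rz 0.003 q7 -1.215 t 32.17
```

View pics/w12.png

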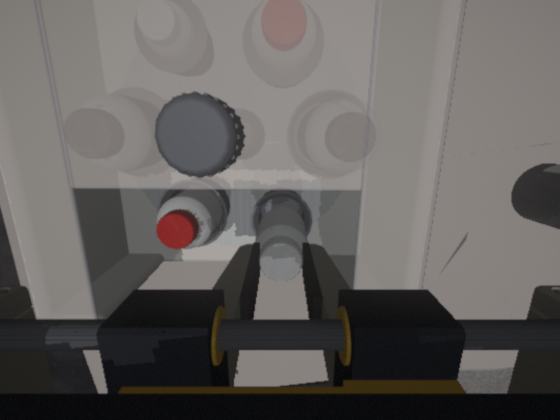

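The small bottle is aligned over the small cup (both about column 281), and the white one stands in its cup. I'll lower it.

In the tool's units: 0.02 m is 0.32, 0.015 m is 0.24.

jog_arm(segments=[0.15,0,0,0.32,0,0,0,0.15,0,0,0.24,0,0,0,0.15,0,0,0.192,0,0,0,0.15,0,0,0.144,0,0,0,0.15,0,0,0.08,0,0,0,0.15,0,0,0,0,0,0,0.15,0,0,0,0,0,0], clamp_n=15)

```text
time_s: 33.1
eef_pos: [0.5505, -0.0213, 0.1085]
eef_rot: [-3.141, -0.0, -0.129]
contact_force: [0.4, 0.6, -0.2]
finger_gap: 0.288
finger_force: 14.9
```

In the tool's units: -0.05 m is -0.8, -0.04 m is -0.64.

jog_arm(segments=[0.15,0,0,0.008,0,0,0,0.15,0,0,0,0,0,0,0.45,0,0,0,0,0,0,0.45,0,0,0,0,0,0,0.45,0,0,-0.32,0,0,0,0.45,0,0,-0.64,0,0,0,0.45,0,0,-0.8,0,0,0,0.45,-0.8,0,-0.32,0,0,0,0.45,-0.8,0,-0.32,0,0,0,0.45,0,0,0,0,0,0,0.45,0,0,0,0,0,0], clamp_n=15)

```text
time_s: 34.48
eef_pos: [0.4585, -0.0083, 0.2581]
eef_rot: [-3.141, -0.004, -0.129]
contact_force: [0.7, -0.3, 0.8]
finger_gap: 0.45
finger_force: 0.0
```

```bash
python3 - <<'E'
from h import *
p,K,T=wrist();print(sensors.get_state()["eef_pos"]);print("small cap pred",proj(K,T,[.5505,-.0213,.112]))
c=cams();f=lambda i,x,y,w,h,W,H:cv2.resize(i[y:y+h,x:x+w],(W,H),interpolation=cv2.INTER_CUBIC)
o=np.hstack([f(p,100,0,360,360,400,400),f(c["top"]["pixels"],130,90,280,210,400,400)]);cv2.imwrite("pics/m3.png",o[:,:,::-1])
E
```

```text
[ 0.45852444 -0.00921604  0.25779442]
small cap pred [281.74320539 114.55901479]
```

View pics/m3.png

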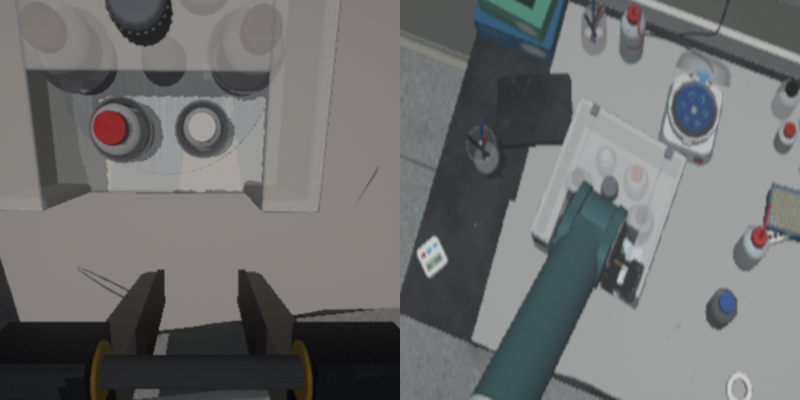

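The small cap is at (282,113), against (281.7,114.6) predicted for a seated bottle. All three bottles stand in their cups, the bystanders are untouched, and the gripper is clear.

```bash
python3 -c "
from workcell import arm, job, sensors, snapshot
print(job.sign_off())"
```

```text
the job is handed in; nothing more can be done
None
```

I loaded all three bottles upright into their matching cups (amber in large, white in medium, small in small) and handed the job in at about 34.5 s of the 72 s allowed. The cap positions seen from the wrist camera match seated bottles, and the bystanders were not touched.

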